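# Re-index a swivel vise beside the bench grinder

### The arm

A 6-joint arm with a two-finger parallel gripper is mounted at the origin on the work surface. World frame = base frame: x ahead of the robot, y to its left, z up, the work surface at z = 0. Lengths are in m, angles in degrees, forces in N, time in s.
With the tool pointing down it reaches from about 0.4 to 0.825 m from the base axis. Payload 7 kg.
Tool frame: the origin (TCP) lies midway between the tips of the shut fingers; the grasp point (between the pads) lies 19 mm behind it; z points along the fingers, y is the line along which they close (so a half turn about z gives the same grasp; the last joint's range is limited). The gripper opens to 88 mm and grips with 3 to 60 N. Pads are 19 mm wide; open, the fingers measure 130 mm over their backs; the gripper's body (78 mm by 193 mm) begins 47 mm behind the grasp point.
Start: joints at [85.09, 20.546, 0.682, 0, -70.136, -16.507], TCP at [0.246, 0.628, 0.227] pointing down, gripper open.
Joint ranges: [-176.03, 176.03], [-82.01, 121.73], [-58.28, 71.71], [-173.87, 95.51], [-174.79, -0.11], [-173.66, 173.66]. Speed limits (degrees/s): [136.94, 136.94, 172.46, 180, 180, 180].

### API

Orientations are given as [roll, pitch, yaw] about the fixed x, y, z axes, in that order (R = Rz(yaw) Ry(pitch) Rx(roll)).
In Python, from plant import telemetry, viewer, workorder gives the robot as it stands. The module is installed in compiled form; this text tells all that it offers.
- The arm moves only by the tool carry_out, never from a script. Its argument "rows" is a list of rows, each a list of 6 numbers: the shift along the tool's x, y, z in m, then the turn, a rotation vector about the tool's x, y, z in rad. In form: [[tx, ty, tz, ax, ay, az], ...]. A call has 1 to 8 rows; each row is the pose to reach, as a shift and turn from the pose commanded when the call began, along the tool's axes at that moment; what a row does not reach only later rows make up. A row lasts 1/8 s, in which the tool goes at most 62.5 mm and 10.7 degrees, less where a joint would pass 70% of its speed; a pose out of reach is approached as far as the arm can. A call with a gripper value outside its range is refused whole. "grip" is the gripper's target within -1 to 1 (fully open at 1, half-way at 0, shut at -1), set as the call begins (left out, the last holds). The fingers move at their own pace and stop on an object; the grip force is fixed at half the most. Time passes only in rows, so rows that repeat a pose let the fingers close. It gives the time, the measured TCP pose, the force, the opening and the grip force at its end, in the units of the state.
- telemetry.get_obs(): the state, without advancing time (a new reading comes with each control period).
- viewer.snapshot(name): name is "scene" or "side" or "wrist"; returns the picture (384x512x3 uint8, red, green, blue); there is no depth.
- viewer.camera_info(name): a dict with "intrinsics" (3x3 intrinsics, pixels), "extrinsics" (4x4, takes a point from camera to world coordinates); the wrist camera has in their place "tool_from_camera" (4x4, takes a point from camera to tool coordinates, whose origin is the TCP and whose axes are the flange's). Camera axes: x right, y down, z forward; pixel columns grow to the right and rows downward; lengths in m; the calibration is good to about 2 mm. A picture is of the moment at which its call begins: read the wrist's pose just before it. camera_info takes no time and is no camera call.
- workorder.close_job(): hands the job in; it is judged then, once.
The state is a dict: "clock": time; "joint_pos": joint angles; "qvel": joint speeds; "tau": joint torques, N m; "tool_pos": TCP position; "orientation": TCP orientation; "force": force on the tool from outside, world axes, zero at the start; "moment": the same for the moment, N m; "opening": finger opening in m; "gripper_force": force on a finger pad.
Only numpy, scipy, OpenCV 4.12 (cv2) and the standard library are available. Lean on these libraries where they do the work, as an engineer would, in place of code of your own. Each camera call takes 0.05 s, during which the arm holds its last target. There are 200 camera calls.

### The job

The small vise stands locked at its middle stop on a swivel base. Pull and twist the index plunger so that it stays held out by itself, swing the vise round until the end of the clamped bar is over the round steel dish, so that filings will fall into it, then twist the plunger back so that it drops fully home and locks the vise at that stop. Do not shift the dish or anything else standing on the bench.

Things in the scene. Friction and masses are not known exactly. Their poses are not given: they have to be found in the camera images.
- base: Round grey cast swivel base fixed to the bench, 180 mm dia. Origin on the bench at the vertical swivel axis, z up. Its -x side (to the robot's right) carries the leaning plunger housing (up to 80 mm high); at the middle stop the bar points along +x. On it: steel index plate (164 mm dia., rim notched every 45 degrees) and the vise, 54 mm along the bar, 116 mm across, top 94 mm above the bench.
- tee (a point): Middle of the plunger's black tee handle: bar 64 mm long (along its y), 14 mm thick (its x), 18 mm deep. Its z is the plunger axis: 35 degrees from vertical, leaning up and out towards base -x; pull along +z. Home: at base x -116, y 0, z 98 mm, bar level along base y. Under the bar: 13 mm stem with 20 mm shoulder; the housing's 32 mm slotted collar starts 32 mm below the bar's middle when home.
- plunger (a joint): Plunger pulled out along its axis, m: 0 = fully home, pin in a notch, vise locked; about 0.008 = pin on the rim between notches; 0.013 = cross pin of the stem resting on top of the collar (held out, vise free); 0.017 = end stop. A spring draws it home with 8 N at 0, 12 N at the end. The handle can twist only at 0.013 or more.
- handle (a joint): Twist of the tee handle about the plunger axis, rad, clockwise positive looking down on the handle (against its z). 0 = cross pin (parallel to the bar) in line with the collar's slot, drops home within about 0.1 of 0; end stop 1.4. From 0.5 up the cross pin rests safely on the collar and the plunger stays out when let go. Turns easily.
- swivel (a joint): Vise angle about the vertical axis, rad, counter-clockwise from above positive; starts pinned at the middle stop, 0. Stops at 0, +-0.785 and +-1.571; end stops +-1.66. Turns stiffly (0.25 N m, about 2.5 N at 100 mm), stays where left. The pin drops into a notch freely within 0.017 rad; up to about 0.05 its round nose draws the plate in.
- bar_end (a point): Middle of the free end face of the steel bar clamped in the vise, 175 mm from the swivel axis. The bar is 12 mm wide and 20 mm high, level, its top 98 mm and its underside 78 mm above the bench; its outward direction is the x axis here (z up).
- bar_grip (a point): Point on the bar's centre line, 100 mm out from the swivel axis and 88 mm above the bench, a good place to take the bar from above; x axis along the bar outwards, z up.
- dish: Round shallow steel dish for swarf, 112 mm across the rim, 26 mm high, standing loose under one of the four side stops (about 180 mm from the swivel axis, 45 or 90 degrees to either side of the middle stop). Origin on the bench at its centre.
- wheel: Spare grey grinding wheel lying flat, 125 mm diameter, 20 mm thick, 32 mm bore; under another stop. Origin on the bench at its centre. Not to be disturbed.
- oilstone: Grey oilstone in a wooden block, 100 x 54 x 34 mm, under another stop. Origin on the bench at its centre. Not to be disturbed.
- vblock: Steel V-block, 80 x 50 x 38 mm, under another stop. Origin on the bench at its centre. Not to be disturbed.
- spray: Spray can, 65 mm diameter, 200 mm tall, left of the vise. Origin on the bench at its centre. Not to be disturbed.
- hammer: Hammer lying on the right, 260 mm long along its x, head 78 mm wide, 26 mm high. Origin under its middle. Not to be disturbed.
- wrench: Steel wrench lying on the left, 180 mm long along its x. Origin under its middle. Not to be disturbed.
- glasses: Safety glasses lying near the robot on the right, 140 x 140 x 45 mm. Origin on the bench between the lenses, temples along its +x. Not to be disturbed.
There are look-alikes about, which are no part of the job. Leave any blue or purple look-alike of the dish alone.

How it is judged (in metres and radians):
On the way, in this order (a step that is already met when the one before it is completed fails the run):
1. the plunger stays held out, let go by the gripper (value of joint plunger above 0.011 m and contact force between the fingers and handle below 0.3 N), for 0.3 s.
2. with the plunger still held out, the bar's end is brought over the dish (within 40 mm of its centre, seen from above) (value of joint plunger above 0.011 m and horizontal distance between bar_end and dish below 0.04 m), for 0.2 s.
At the end, for the whole second after the job is handed in: The bar's end is over the dish (within 40 mm of its centre seen from above), the plunger is fully home in that stop (pulled out less than 2 mm) with its handle twisted back (less than 0.25 rad), the vise is at rest and the dish stands flat (horizontal distance between bar_end and dish below 0.04 m and value of joint plunger below 0.002 m and value of joint handle below 0.25 rad and velocity of joint swivel between -0.05 and 0.05 rad/s and angle between dish's own z axis and vertical below 0.1 rad); the robot touches nothing.
It fails at once if the dish is shifted more than 30 mm (distance of dish from where it was at the start of the episode above 0.03 m).
It fails at once if one of the things beside the vise (wheel, oilstone, V-block) is shifted more than 30 mm (distance of any of wheel, oilstone, vblock from where it was at the start of the episode above 0.03 m).
It fails at once if the spray can, hammer, wrench or safety glasses is shifted more than 30 mm (distance of any of spray, hammer, wrench, glasses from where it was at the start of the episode above 0.03 m).
It also fails if it takes over 67 s, if anything falls off the work surface, if the arm or the gripper's body presses on something with over 40 N, if the wrist force passes 120 N, or if a joint passes its speed limit or range.

## Working session

There is one attempt and no reset: what is moved stays moved. The work goes in short steps, Python scripts to look and compute and a tool call to move; the robot and the scene stay as the last step left them, time stands still between calls to the robot, and variables do not carry over. Pictures are saved under pics/ and viewed, at most 10 in all, crops included, and the job is handed in when it is done.

Besides the shell and the picture viewer there is one more tool, called as a command line: name --pt "numbers of a row" for each row, then --argument value for the rest. carry_out: Moves the arm, as the interface text tells. Its arguments: {"type":"object","properties":{"rows":{"type":"array"},"grip":{"type":"number"}},"required":["rows"]}

```bash
mkdir -p pics
python3 - <<'E'
from plant import telemetry, viewer
import cv2,numpy as np
o=telemetry.get_obs();print(o)
a=viewer.snapshot("scene");b=viewer.snapshot("side")
cv2.imwrite("pics/scene.png",cv2.resize(a[...,::-1],(800,600),interpolation=cv2.INTER_CUBIC))
cv2.imwrite("pics/side.png",cv2.resize(b[...,::-1],(800,600),interpolation=cv2.INTER_CUBIC))
for n in("scene","side","wrist"):print(n,viewer.camera_info(n))
E
```

```text
{'clock': 0.0, 'joint_pos': array([ 8.50895325e+01,  2.05930887e+01,  6.34168312e-01, -2.14250264e-02,
       -7.01373352e+01, -1.65087388e+01]), 'qvel': array([-0.08527613,  0.03410733, -0.01442698,  0.01176445,  0.12474608,
        0.05260383]), 'tau': array([-2.74924656e-03, -5.82707191e+01,  2.93053919e+01,  6.99676126e+00,
        7.12816996e-03, -1.78567143e-04]), 'tool_pos': array([0.24632001, 0.62791542, 0.22560293]), 'orientation': array([ 1.79901989e+02, -8.04448501e-03, -2.14264959e+01]), 'force': array([-0.73105824,  0.55649435,  0.23464195]), 'moment': array([ 0.01908141, -0.00937008, -0.00819473]), 'gripper_force': 0.0, 'opening': 0.08748769807535171}
scene {'intrinsics': array([[454.00934104,   0.        , 251.75722584],
       [  0.        , 454.00934104, 193.8775342 ],
       [  0.        ,   0.        ,   1.        ]]), 'extrinsics': array([[ 0.87990359,  0.3857501 , -0.27742843,  0.9219837 ],
       [ 0.47494789, -0.7311614 ,  0.48972186, -0.63855682],
       [-0.0139347 , -0.56267207, -0.82656274,  1.13625458],
       [ 0.        ,  0.        ,  0.        ,  1.   
[... 282 characters left out ...]
0.72302497,  0.668438  , -0.97733965],
       [ 0.00984712, -0.68009179, -0.73306084,  1.15280838],
       [ 0.        ,  0.        ,  0.        ,  1.        ]])}
wrist {'intrinsics': array([[330.09767103,   0.        , 249.74404161],
       [  0.        , 330.09767103, 193.0850225 ],
       [  0.        ,   0.        ,   1.        ]]), 'tool_from_camera': array([[ 4.99791814e-04, -9.53909042e-01, -3.00095467e-01,
         8.30412002e-02],
       [ 9.99999330e-01,  7.90167720e-04, -8.46252883e-04,
        -5.61217328e-04],
       [ 1.04437403e-03, -3.00094843e-01,  9.53908798e-01,
        -1.57922656e-01],
       [ 0.00000000e+00,  0.00000000e+00,  0.00000000e+00,
         1.00000000e+00]])}
```

View pics/scene.png

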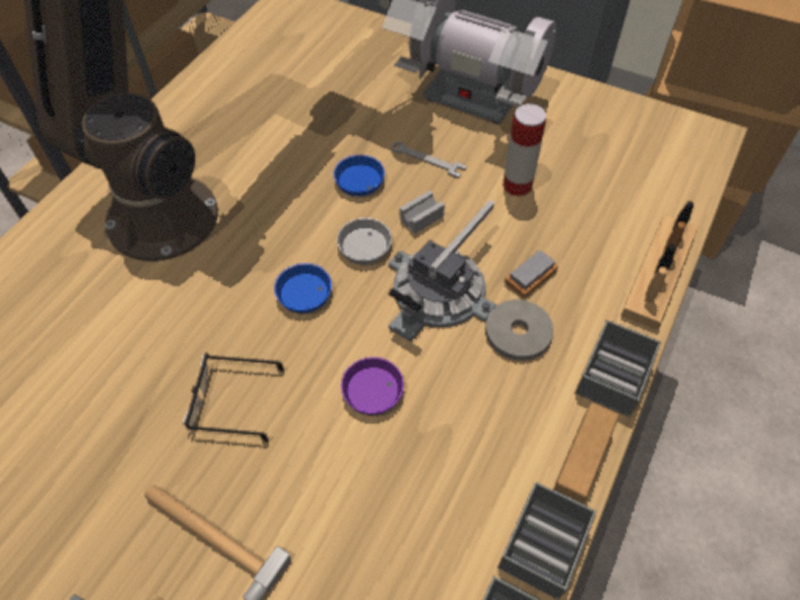

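View pics/side.png

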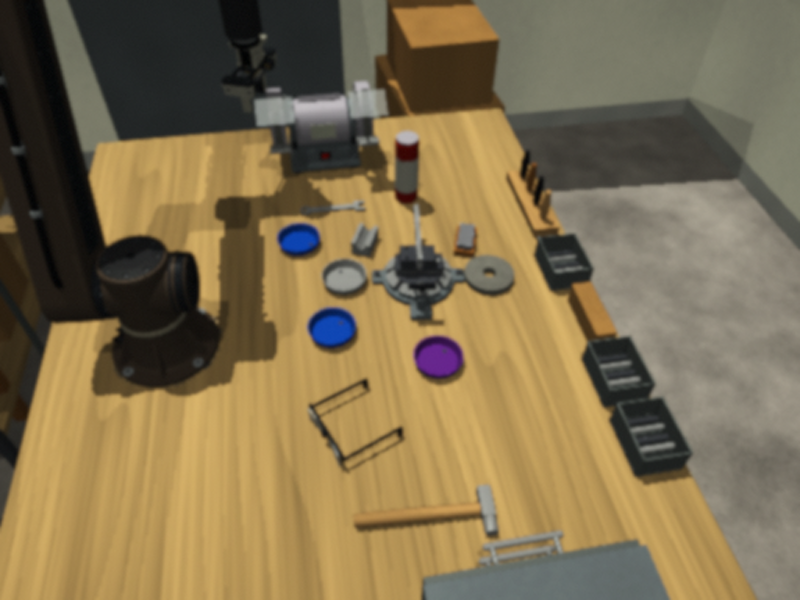

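The grey dish (scene px 364,242) is next to the vise on the robot's side. The bar end is at (491,207) and the tee near (405,298). I'll zoom in to measure these.

```bash
cat > h.py <<'E'
import numpy as np
from plant import viewer
def ray(n,u,v):
    c=viewer.camera_info(n);K,E=c["intrinsics"],c["extrinsics"]
    d=E[:3,:3]@np.linalg.inv(K)@[u,v,1];return E[:3,3],d
def at(n,u,v,z):
    o,d=ray(n,u,v);return (o+d*(z-o[2])/d[2])
def proj(n,p):
    c=viewer.camera_info(n);K,E=c["intrinsics"],c["extrinsics"]
    q=K@(E[:3,:3].T@(np.array(p)-E[:3,3]));return q[:2]/q[2]
E
python3 - <<'E'
from plant import viewer
import cv2
a=viewer.snapshot("scene")[120:225,210:350]
b=viewer.snapshot("side")[120:225,195:335]
cv2.imwrite("pics/c1.png",cv2.resize(a[...,::-1],None,fx=5.7,fy=5.7,interpolation=cv2.INTER_CUBIC))
cv2.imwrite("pics/c2.png",cv2.resize(b[...,::-1],None,fx=5.7,fy=5.7,interpolation=cv2.INTER_CUBIC))
E
```

```text
(no output)
```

View pics/c1.png

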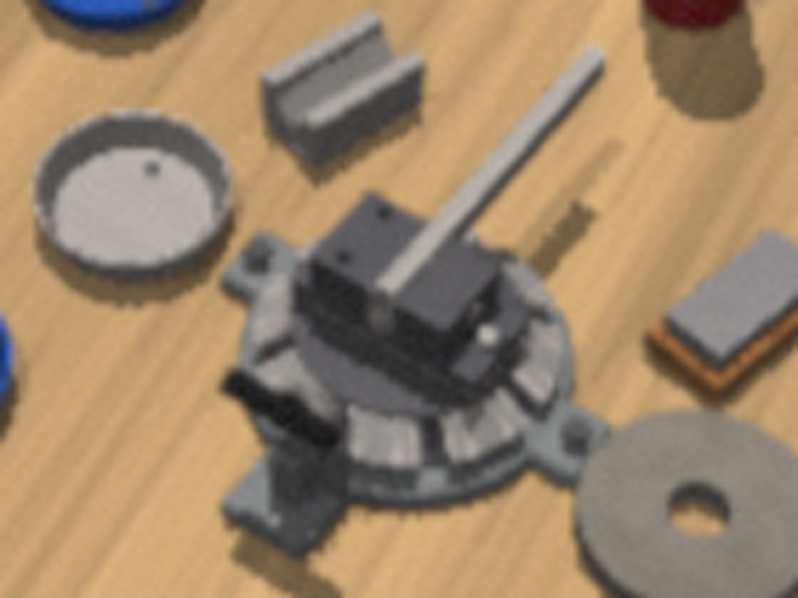

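View pics/c2.png

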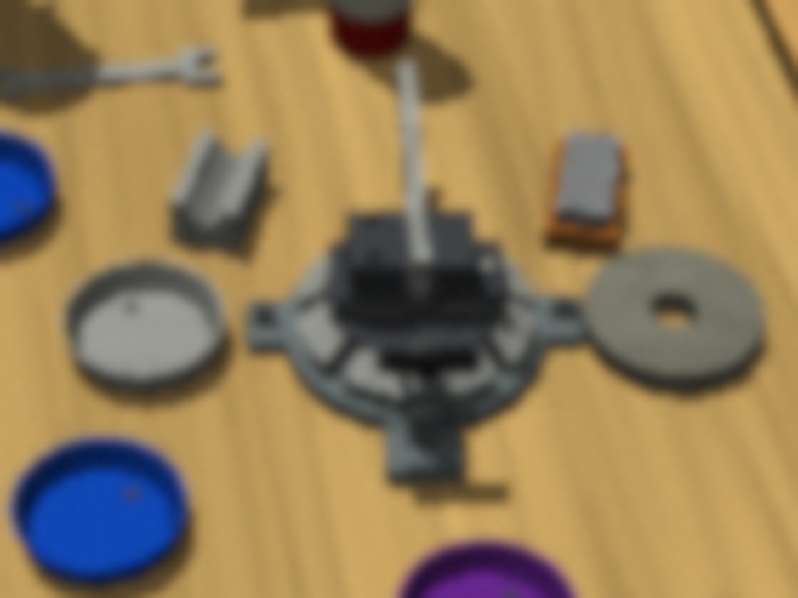

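```bash
cat > m.py <<'E'
from h import *
from scipy.optimize import least_squares
s=lambda x,y:("scene",210+(x+.5)/5.7-.5,120+(y+.5)/5.7-.5)
d=lambda x,y:("side",195+(x+.5)/5.7-.5,120+(y+.5)/5.7-.5)
pairs={"barend_top":(s(597,53),d(406,62)),"tee":(s(280,405),d(430,356)),"dishrim":(s(134,188),d(146,322)),"bore":(s(700,508),d(675,308)),"barback":(s(388,284),d(421,262))}
for k,ob in pairs.items():
    r=least_squares(lambda p:np.concatenate([proj(n,p)-[u,v] for n,u,v in ob]),[.5,.2,.1])
    print(k,r.x.round(4),r.fun.round(2))
mod={"barend_top":(.175,0,.098),"tee":(-.121,0,.105)}
def f(q):
    c,t=np.cos(q[2]),np.sin(q[2]);out=[]
    for k,p in mod.items():
        P=[q[0]+c*p[0]-t*p[1],q[1]+t*p[0]+c*p[1],p[2]]
        out+=[proj(n,P)-[u,v] for n,u,v in pairs[k]]
    return np.concatenate(out)
r=least_squares(f,[.5,.2,1.5]);print("base",r.x,np.degrees(r.x[2]),r.fun.round(2))
E
python3 m.py
```

```text
barend_top [0.6279 0.2794 0.0962] [-0.   -0.11  0.07  0.12]
tee [ 0.5867 -0.0072  0.1015] [ 0.    0.1  -0.07 -0.11]
dishrim [0.4209 0.1327 0.0205] [ 0.01  0.49 -0.29 -0.52]
bore [0.7791 0.0866 0.0184] [ 0.01  0.19 -0.14 -0.21]
barback [0.5986 0.087  0.0935] [ 0.02  0.66 -0.43 -0.74]
base [0.60383355 0.10800264 1.4314858 ] 82.01809453201724 [ 0.4  -0.89  0.05 -0.53 -0.68  0.63  0.32  0.13]
```

The dish is at +90° from the bar: it sits 185 mm from the axis at about 172°, with the base yaw at about 82°. The wheel lies at −90°, which agrees. Next I'll plan the move to a hover pose on the plunger axis.

```bash
cat >> h.py <<'E'
from scipy.spatial.transform import Rotation as Ro
from plant import telemetry
BASE=np.array([.604,.108,0]);YAW=np.radians(82.0)
def bw(p,base=None,yaw=None):
    return (BASE if base is None else base)+Ro.from_euler('z',YAW if yaw is None else yaw).apply(p)
def frame(x,z):
    x,z=np.array(x,float),np.array(z,float);x/=np.linalg.norm(x);z/=np.linalg.norm(z)
    return Ro.from_matrix(np.c_[x,np.cross(z,x),z])
def delta(P,R):
    o=telemetry.get_obs();T=Ro.from_euler('xyz',o['orientation'],degrees=True)
    return np.r_[T.inv().apply(np.array(P)-o['tool_pos']),(T.inv()*R).as_rotvec()].round(4)
AX=np.array([-np.sin(np.radians(35)),0,np.cos(np.radians(35))])
def tee_pose(back,twist=0,pull=0):
    "TCP pose: 'back' mm-measured in m from tee middle along plunger axis (+ outwards)"
    Rz=Ro.from_euler('z',YAW)
    R=frame(Rz.apply([0,-1,0]),Rz.apply(-AX))*Ro.from_rotvec([0,0,twist])
    return bw(np.array([-.116,0,.098])+AX*(back+pull)),R
E
python3 - <<'E'
from h import *
P,R=tee_pose(.14);print(P,R.as_euler('xyz',degrees=True));print(delta(P,R).tolist())
print("spray",at("scene",519/1.5625,188/1.5625,0))
E
```

```text
[ 0.57668022 -0.08639032  0.21268129] [-145.    0.   -8.]
[0.5684, 0.5445, 0.0139, 0.609, -0.0715, -0.2269]
spray [0.63848469 0.4275178  0.        ]
```

carry_out --pt "0.568 0.545 -0.03 0.61 -0.07 -0.227" --pt "0.568 0.545 -0.03 0.61 -0.07 -0.227" --pt "0.568 0.545 -0.03 0.61 -0.07 -0.227" --pt "0.568 0.545 -0.03 0.61 -0.07 -0.227" --pt "0.568 0.545 -0.03 0.61 -0.07 -0.227" --pt "0.568 0.545 -0.03 0.61 -0.07 -0.227" --pt "0.568 0.545 -0.03 0.61 -0.07 -0.227" --pt "0.568 0.545 -0.03 0.61 -0.07 -0.227"

```text
clock: 1.2
tool_pos: [0.4448, 0.1991, 0.2444]
orientation: [-144.8, -0.2, -8.0]
force: [1.6, 0.5, 0.3]
opening: 0.0877
gripper_force: 0.0
```

Run:
```python
from h import *
o=telemetry.get_obs();print(o['tool_pos'],o['orientation'],o['joint_pos'],o['clock'])
P,R=tee_pose(.14);print(delta(P,R).tolist())
```

```text
[0.44475578 0.19909768 0.24436009] [-144.81123466   -0.18645924   -8.02132404] [ 19.72793036  -2.37898918 -19.80623796 -36.06117538 -59.80088591
  77.37684538] 1.2
[0.1704, 0.2346, -0.126, -0.0033, -0.0029, 0.0016]
```

carry_out --pt "0.17 0.235 -0.126 0 0 0" --pt "0.17 0.235 -0.126 0 0 0" --pt "0.17 0.235 -0.126 0 0 0" --pt "0.17 0.235 -0.126 0 0 0" --pt "0.17 0.235 -0.126 0 0 0" --pt "0.17 0.235 -0.126 0 0 0" --pt "0.17 0.235 -0.126 0 0 0" --pt "0.17 0.235 -0.126 0 0 0" --grip 0.1

```text
clock: 2.2
tool_pos: [0.5752, -0.0839, 0.2121]
orientation: [-144.9, -0.1, -8.0]
force: [-0.3, 0.6, 0.5]
opening: 0.0483
gripper_force: 0.0
```

Run:
```python
from h import *
import cv2
o=telemetry.get_obs();print(o['tool_pos'],o['orientation'],o['joint_pos'],o['clock'])
a=viewer.snapshot("wrist")
cv2.imwrite("pics/w1.png",cv2.resize(a[...,::-1],(800,600),interpolation=cv2.INTER_CUBIC))
T=np.eye(4);T[:3,:3]=Ro.from_euler('xyz',o['orientation'],degrees=True).as_matrix();T[:3,3]=o['tool_pos']
np.save("w1.npy",T)
c=viewer.camera_info("wrist");E=T@c["tool_from_camera"]
for n,p in {"tee+":[-.1212,.032,.1054],"tee-":[-.1212,-.032,.1054],"barback":[-.027,0,.098],"tee":[-.1212,0,.1054]}.items():
    q=c["intrinsics"]@(E[:3,:3].T@(bw(p)-E[:3,3]));print(n,q[:2]/q[2]*1.5625)
P,R=tee_pose(.14);print(delta(P,R).tolist())
```

```text
[ 0.57519496 -0.08388488  0.21213421] [-1.44888900e+02 -1.29923928e-01 -7.96358788e+00] [-14.25206783  18.75155227   1.09399531 -35.6266356  -79.0555284
 105.42139731] 2.2
tee+ [393.71123277 338.81249653]
tee- [394.1705062  232.16146582]
barback [287.90400415 263.2273015 ]
tee [393.93351283 287.19531977]
[0.0018, 0.0018, -0.0017, -0.0018, -0.0016, 0.0023]
```

View pics/w1.png

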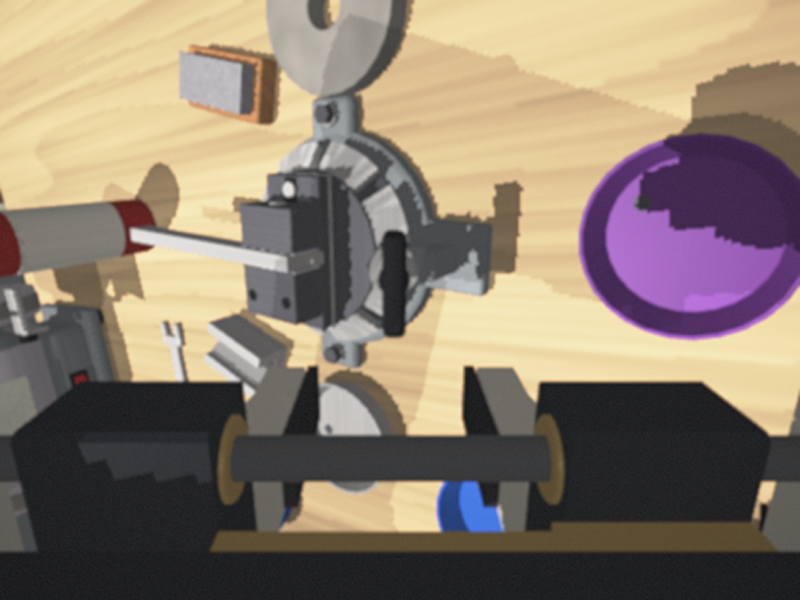

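The tee is seen at (395,284), against a predicted (394,287), which is agreement to about 1–2 mm. The tee lines up with the fingers, so I'll go in along the plunger axis.

carry_out --pt "0.0025 0.0018 0.04 -0.002 -0.002 0.002" --pt "0.0025 0.0018 0.085 -0.002 -0.002 0.002" --pt "0.0025 0.0018 0.12 -0.002 -0.002 0.002" --pt "0.0025 0.0018 0.14 -0.002 -0.002 0.002" --pt "0.0025 0.0018 0.15 -0.002 -0.002 0.002" --pt "0.0025 0.0018 0.15 -0.002 -0.002 0.002"

```text
clock: 3.0
tool_pos: [0.5902, -0.0011, 0.0882]
orientation: [-145.0, 0.0, -8.0]
force: [-0.1, -0.2, -0.7]
opening: 0.048
gripper_force: 0.0
```

Run:
```python
from h import *
import cv2
P,R=tee_pose(-.012);print(delta(P,R).tolist())
a=viewer.snapshot("wrist")
cv2.imwrite("pics/w2.png",cv2.resize(a[150:,100:420][...,::-1],(800,585),interpolation=cv2.INTER_CUBIC))
```

```text
[-0.0015, -0.0007, 0.0005, 0.0004, 0.0005, -0.0005]
```

View pics/w2.png

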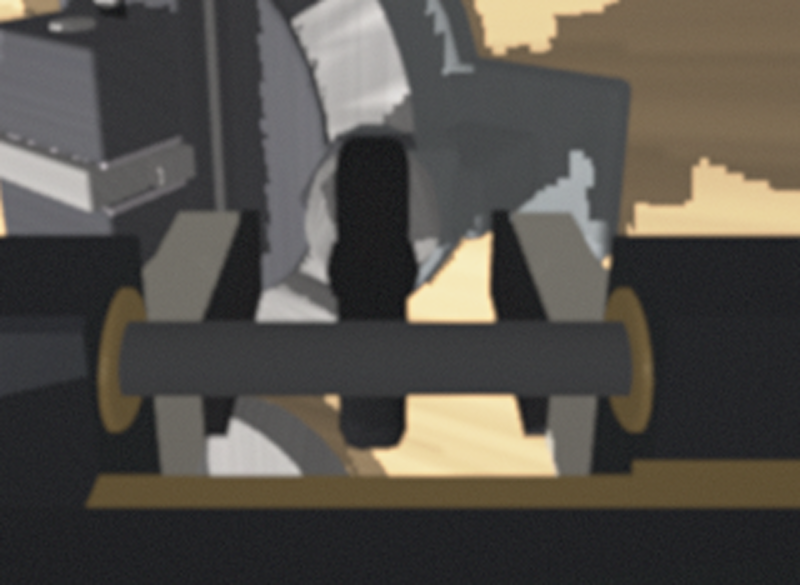

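The tee bar (x≈372) sits centred between the pads (260 to 492). I'll close the gripper.

carry_out --pt "0 0 0 0 0 0" --pt "0 0 0 0 0 0" --pt "0 0 0 0 0 0" --pt "0 0 0 0 0 0" --pt "0 0 0 0 0 0" --grip -1

```text
clock: 3.68
tool_pos: [0.5903, -0.0011, 0.0884]
orientation: [-145.0, 0.0, -8.0]
force: [-0.7, 0.3, 5.2]
opening: 0.0179
gripper_force: 30.0
```

carry_out --pt "0 0 -0.003 0 0 0" --pt "0 0 -0.006 0 0 0" --pt "0 0 -0.009 0 0 0" --pt "0 0 -0.012 0 0 0" --pt "0 0 -0.0155 0 0 0" --pt "0 0 -0.0155 0 0 0"

```text
clock: 4.42
tool_pos: [0.5888, -0.0085, 0.0994]
orientation: [-144.9, 0.1, -8.1]
force: [4.0, 7.2, -8.3]
opening: 0.0174
gripper_force: 30.0
```

carry_out --pt "0 0 -0.0015 0 0 0" --pt "0 0 -0.0015 0 0 0.06" --pt "0 0 -0.0015 0 0 0.2" --pt "0 0 -0.0015 0 0 0.35" --pt "0 0 -0.0015 0 0 0.5" --pt "0 0 -0.0015 0 0 0.65" --pt "0 0 -0.0015 0 0 0.8" --pt "0 0 -0.0015 0 0 0.9"

```text
clock: 5.42
tool_pos: [0.5874, -0.0106, 0.0992]
orientation: [-156.9, 27.0, -54.3]
force: [1.4, 3.4, -13.1]
opening: 0.0173
gripper_force: 30.0
```

Run:
```python
from h import *
o=telemetry.get_obs();P,R=tee_pose(-.012,0,.015);print(o['force'],o['moment'],delta(P,R).tolist())
```

```text
[  1.44864567   3.37715543 -13.09900635] [-3.75137344  0.15523049 -0.23832925] [-0.0019, -0.0014, 0.0002, 0.0023, 0.0028, -0.9079]
```

carry_out --pt "0 0 0.001 0 0 0" --pt "0 0 0.002 0 0 0" --pt "0 0 0.002 0 0 0"

```text
clock: 5.8
tool_pos: [0.5877, -0.01, 0.099]
orientation: [-156.7, 26.8, -54.0]
force: [-1.0, 1.2, -14.9]
opening: 0.0175
gripper_force: 30.0
```

carry_out --pt "0 0 0 0 0 0" --pt "0 0 0 0 0 0" --pt "0 0 0 0 0 0" --pt "0 0 0 0 0 0" --pt "0 0 0 0 0 0" --grip 0.1

```text
clock: 6.42
tool_pos: [0.5891, -0.0098, 0.1006]
orientation: [-156.5, 26.7, -54.0]
force: [0.1, 0.1, -0.2]
opening: 0.0478
gripper_force: 0.0
```

carry_out --pt "0 0 -0.03 0 0 0" --pt "0 0 -0.08 0 0 0" --pt "0 0 -0.12 0 0 0" --pt "0 0 -0.14 0 0 0" --pt "0 0 -0.14 0 0 0"

```text
clock: 7.05
tool_pos: [0.5782, -0.0897, 0.2155]
orientation: [-156.5, 26.7, -54.0]
force: [0.3, 0.4, 0.0]
opening: 0.0476
gripper_force: 0.0
```

Run:
```python
from h import *
import cv2
o=telemetry.get_obs();print(o['tool_pos'],o['orientation'],o['joint_pos'])
T=np.eye(4);T[:3,:3]=Ro.from_euler('xyz',o['orientation'],degrees=True).as_matrix();T[:3,3]=o['tool_pos']
a=viewer.snapshot("wrist")
cv2.imwrite("pics/w3.png",cv2.resize(a[...,::-1],(800,600),interpolation=cv2.INTER_CUBIC))
c=viewer.camera_info("wrist");E=T@c["tool_from_camera"]
# predicted pixel of tee-top centre/ends for pulls 0 & .013 with twist .9
for pull in (0,.013):
  for e in (-.032,0,.032):
    y=Ro.from_rotvec(-AX*.9).apply([0,e,0]);p=np.array([-.116,0,.098])+AX*(.009+pull)+y
    q=c["intrinsics"]@(E[:3,:3].T@(bw(p)-E[:3,3]));print(pull,e,(q[:2]/q[2]*1.5625).round(1))
for p in ([.175,0,.098],[.1,0,.098],[-.03,0,.098]):
    q=c["intrinsics"]@(E[:3,:3].T@(bw(p)-E[:3,3]));print("bar",p,(q[:2]/q[2]*1.5625).round(1))
# next: above bar_grip, tool down, x axis towards swivel
P=bw([.1,0,.088-.019+.08]);Rz=Ro.from_euler('z',YAW);R=frame(Rz.apply([-1,0,0]),[0,0,-1]);print(P,delta(P,R).tolist())
```

```text
[ 0.57817226 -0.08970633  0.21546518] [-156.4557207    26.66441761  -54.00308587] [-14.61171545  19.01133092   1.92281251 -35.39181194 -79.68045633
  53.61409065]
0 -0.032 [394.6 235.3]
0 0 [394.5 289.1]
0 0.032 [394.4 339.6]
0.013 -0.032 [394.7 239.5]
0.013 0 [394.6 295.4]
0.013 0.032 [394.5 347.8]
bar [0.175, 0, 0.098] [248.6 416.9]
bar [0.1, 0, 0.098] [273.4 394.4]
bar [-0.03, 0, 0.098] [333.9 339.6]
[0.61791731 0.20702681 0.149     ] [-0.1632, -0.1274, 0.2248, -0.204, 0.5883, 0.6477]
```

View pics/w3.png

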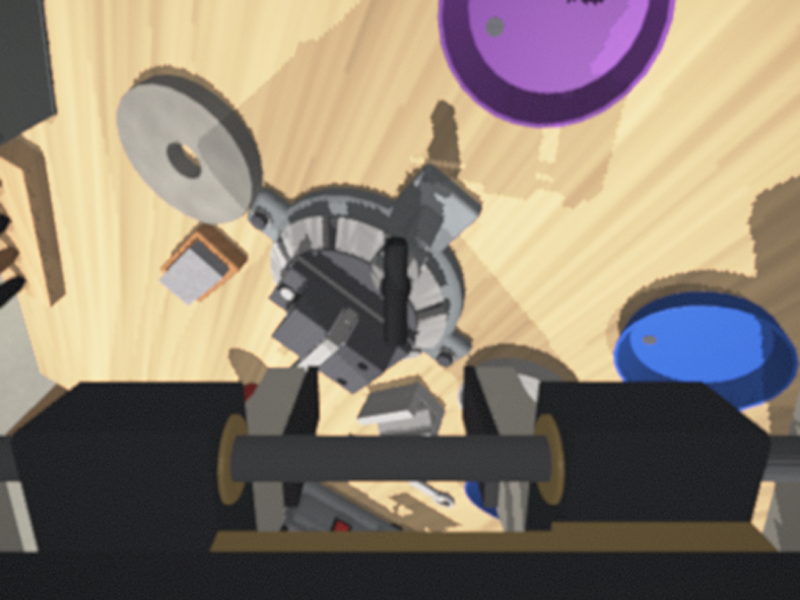

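The handle is twisted about 0.9 rad and held out: it measures 108 px long, against 108 predicted for pulled and 104 for home. Now I'll move above the bar.

carry_out --pt "-0.163 -0.127 0.225 -0.204 0.588 0.648" --pt "-0.163 -0.127 0.225 -0.204 0.588 0.648" --pt "-0.163 -0.127 0.225 -0.204 0.588 0.648" --pt "-0.163 -0.127 0.225 -0.204 0.588 0.648" --pt "-0.163 -0.127 0.225 -0.204 0.588 0.648" --pt "-0.163 -0.127 0.225 -0.204 0.588 0.648" --pt "-0.163 -0.127 0.225 -0.204 0.588 0.648" --pt "-0.163 -0.127 0.225 -0.204 0.588 0.648"

```text
clock: 8.1
tool_pos: [0.6158, 0.2088, 0.1458]
orientation: [179.8, -0.2, -97.7]
force: [0.1, -0.3, 0.3]
opening: 0.0483
gripper_force: 0.0
```

Run:
```python
from h import *
import cv2
o=telemetry.get_obs();print(o['tool_pos'],o['orientation'],o['joint_pos'])
T=np.eye(4);T[:3,:3]=Ro.from_euler('xyz',o['orientation'],degrees=True).as_matrix();T[:3,3]=o['tool_pos']
a=viewer.snapshot("wrist")
cv2.imwrite("pics/w4.png",cv2.resize(a[...,::-1],(800,600),interpolation=cv2.INTER_CUBIC))
c=viewer.camera_info("wrist");E=T@c["tool_from_camera"]
for p in ([.175,0,.098],[.1,0,.098],[.03,0,.098],[-.04,0,.098]):
    q=c["intrinsics"]@(E[:3,:3].T@(bw(p)-E[:3,3]));print("bar",p,(q[:2]/q[2]*1.5625).round(1))
P=bw([.1,0,.069]);Rz=Ro.from_euler('z',YAW);R=frame(Rz.apply([-1,0,0]),[0,0,-1]);print(P,delta(P,R).tolist())
```

```text
[0.61576205 0.20879462 0.14576827] [ 1.79789485e+02 -1.76428559e-01 -9.77350868e+01] [ 3.58770559e+01  2.17362790e+01 -8.54410480e+00 -2.01730871e-02
 -5.99937312e+01 -4.36023366e+01]
bar [0.175, 0, 0.098] [387.4 484.6]
bar [0.1, 0, 0.098] [388.  335.4]
bar [0.03, 0, 0.098] [388.7 166.1]
bar [-0.04, 0, 0.098] [389.6 -42.8]
[0.61791731 0.20702681 0.069     ] [-0.0, -0.0021, 0.0776, 0.003, -0.0023, 0.0032]
```

View pics/w4.png

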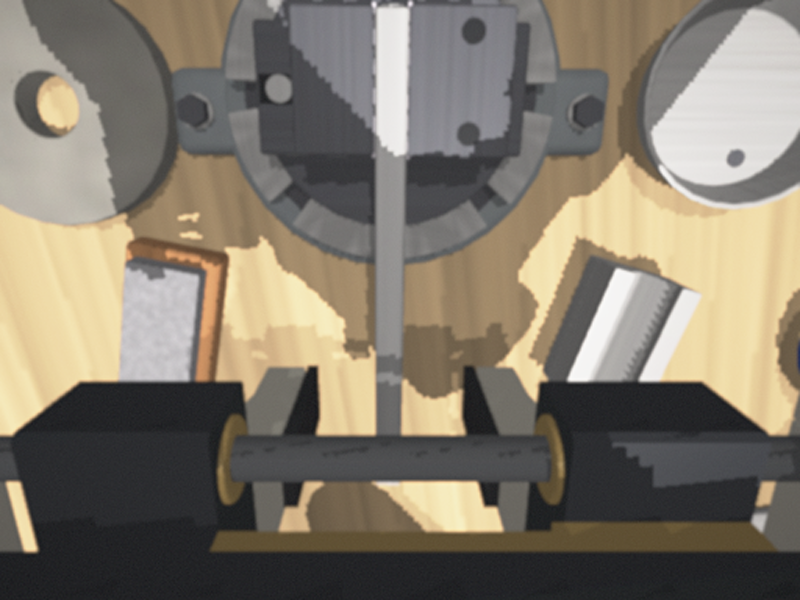

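Run:
```python
from h import *
T=np.eye(4);T[:3,:3]=Ro.from_euler('xyz',[179.789,-.176,-97.735],degrees=True).as_matrix();T[:3,3]=[.61576,.20879,.14577]
c=viewer.camera_info("wrist");E=T@c["tool_from_camera"]
def f(u,v,z):
    d=E[:3,:3]@np.linalg.inv(c["intrinsics"])@[u/1.5625,v/1.5625,1];o=E[:3,3]
    return Ro.from_euler('z',-YAW).apply(o+d*(z-o[2])/d[2]-BASE)*1e3
for n,a in {"jawL":(262,152,.094),"jawR":(515,157,.094),"backjaw":(395,2,.094),"boltL":(193,111,.02),"boltR":(587,111,.02),"front":(390,262,.02),"front0":(390,262,.0),"front3":(390,262,.03),"lugL":(172,150,0),"lugR":(605,155,0),"dish":(760,100,.026),"bore":(57,105,0),"bore2":(45,104,.02)}.items():print(n,f(*a).round(1))
```

```text
jawL [ 25.1 -49.5  94. ]
jawR [26.5 49.6 94. ]
backjaw [-27.2   2.   94. ]
boltL [   6.5 -101.    20. ]
boltR [  5.4 102.7  20. ]
front [85.8  1.1 20. ]
front0 [90.4  1.2  0. ]
front3 [83.5  1.  30. ]
lugL [  26.2 -122.2    0. ]
lugR [ 27.7 123.    0. ]
dish [1.000e-01 1.873e+02 2.600e+01]
bore [   2.8 -182.5    0. ]
bore2 [   3.5 -176.6   20. ]
```

The base fit holds to about 1 mm (jaws from −27 to +26). I'll lower onto the bar and grip it.

carry_out --pt "0 -0.0012 0.03 0.003 -0.002 0.003" --pt "0 -0.0012 0.055 0.003 -0.002 0.003" --pt "0 -0.0012 0.07 0.003 -0.002 0.003" --pt "0 -0.0012 0.077 0.003 -0.002 0.003" --pt "0 -0.0012 0.077 0.003 -0.002 0.003"

```text
clock: 8.78
tool_pos: [0.6189, 0.2058, 0.0721]
orientation: [-179.8, 0.1, -98.2]
force: [0.1, 0.1, 0.9]
opening: 0.048
gripper_force: 0.0
```

carry_out --pt "0 0 0 0 0 0" --pt "0 0 0 0 0 0" --pt "0 0 0 0 0 0" --pt "0 0 0 0 0 0" --pt "0 0 0 0 0 0" --grip -1

```text
clock: 9.4
tool_pos: [0.6185, 0.2063, 0.0722]
orientation: [-179.8, 0.1, -98.2]
force: [-2.8, 2.0, 2.1]
opening: 0.0123
gripper_force: 30.0
```

Run:
```python
from h import *
for a in (0,np.pi/4,np.pi/2):
    Rz=Ro.from_euler('z',YAW+a);P=bw(Ro.from_euler('z',a).apply([.1,0,.069]));R=frame(Rz.apply([-1,0,0]),[0,0,-1]);print(P,delta(P,R).tolist())
```

```text
[0.61791731 0.20702681 0.069     ] [-0.0006, 0.0007, 0.0032, -0.0028, 0.0017, -0.0031]
[0.5438185  0.18786355 0.069     ] [0.0289, 0.0713, 0.0029, -0.0033, 0.0005, -0.7885]
[0.50497319 0.12191731 0.069     ] [0.0997, 0.1004, 0.0027, -0.0035, -0.0008, -1.5739]
```

carry_out --pt "0.0005 0.01 0 0 0 -0.1" --pt "0.0024 0.0218 0 0 0 -0.22" --pt "0.0057 0.0334 0 0 0 -0.34" --pt "0.0104 0.0444 0 0 0 -0.46" --pt "0.0163 0.0548 0 0 0 -0.58" --pt "0.0235 0.0644 0 0 0 -0.7" --pt "0.0293 0.0707 0 0 0 -0.785" --pt "0.0293 0.0707 0 0 0 -0.785"

```text
clock: 10.4
tool_pos: [0.5428, 0.1884, 0.0721]
orientation: [-179.8, 0.1, -53.1]
force: [-12.9, 10.0, 8.0]
opening: 0.0117
gripper_force: 29.9
```

Run:
```python
from h import *
print(telemetry.get_obs()['moment'])
for a in (np.pi/4,np.pi/2):
    Rz=Ro.from_euler('z',YAW+a);P=bw(Ro.from_euler('z',a).apply([.1,0,.072]));R=frame(Rz.apply([-1,0,0]),[0,0,-1]);print(P,delta(P,R).tolist())
```

```text
[ 3.35502673  4.61888511 -0.19089731]
[0.5438185  0.18786355 0.072     ] [0.001, -0.0005, 0.0001, -0.0032, 0.0012, -0.0021]
[0.50497319 0.12191731 0.072     ] [0.0305, 0.0702, -0.0002, -0.0036, -0.0001, -0.7875]
```

carry_out --pt "0.0 0.01 0 0 0 -0.1" --pt "0.0015 0.0218 0 0 0 -0.22" --pt "0.0047 0.0334 0 0 0 -0.34" --pt "0.0094 0.0444 0 0 0 -0.46" --pt "0.0153 0.0548 0 0 0 -0.58" --pt "0.0225 0.0644 0 0 0 -0.7" --pt "0.029 0.0705 0 0 0 -0.787" --pt "0.029 0.0705 0 0 0 -0.787"

```text
clock: 11.4
tool_pos: [0.5026, 0.1206, 0.072]
orientation: [180.0, 0.1, -8.0]
force: [-17.6, 4.0, 19.4]
opening: 0.012
gripper_force: 30.1
```

Run:
```python
from h import *
import cv2
o=telemetry.get_obs();print(o['moment'],o['joint_pos'])
a=np.pi/2;Rz=Ro.from_euler('z',YAW+a);P=bw(Ro.from_euler('z',a).apply([.1,0,.072]));R=frame(Rz.apply([-1,0,0]),[0,0,-1]);print(P,delta(P,R).tolist())
T=np.eye(4);T[:3,:3]=Ro.from_euler('xyz',o['orientation'],degrees=True).as_matrix();T[:3,3]=o['tool_pos']
np.save("w5.npy",T);cv2.imwrite("pics/w5.png",cv2.resize(viewer.snapshot("wrist")[...,::-1],(800,600),interpolation=cv2.INTER_CUBIC))
```

```text
[1.39308049 6.36265461 0.3909322 ] [ 3.52586974e+01  1.49141123e+01 -3.04674704e+01 -2.67046233e-02
 -4.46756993e+01  4.67461535e+01]
[0.50497319 0.12191731 0.072     ] [0.0022, -0.0016, 0.0, 0.0004, 0.001, -0.0002]
```

View pics/w5.png

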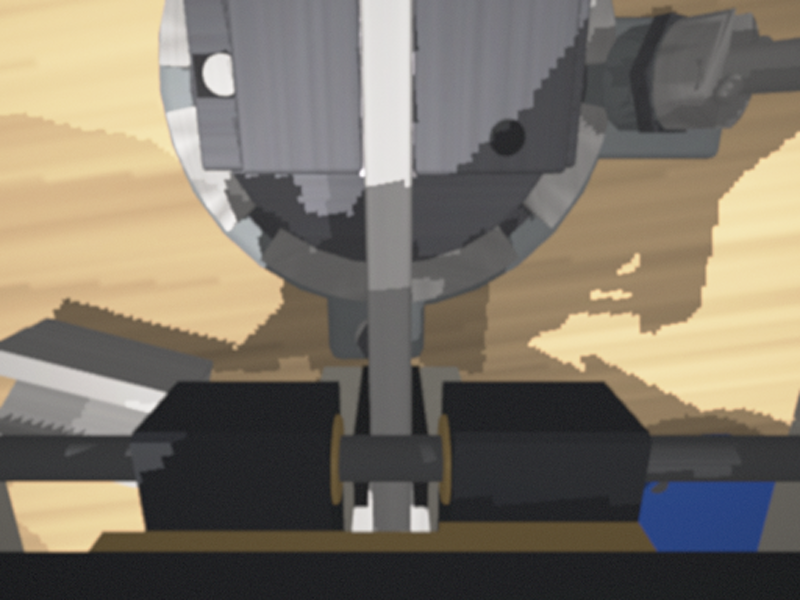

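Run:
```python
from h import *
import cv2
T=np.load("w5.npy")
c=viewer.camera_info("wrist");E=T@c["tool_from_camera"];Ki=np.linalg.inv(c["intrinsics"])
img=cv2.cvtColor(cv2.imread("pics/w5.png"),cv2.COLOR_BGR2GRAY).astype(float)
def g(u,v,z):
    d=E[:3,:3]@Ki@[u/1.5625,v/1.5625,1];o=E[:3,3];return Ro.from_euler('z',-YAW).apply(o+d*(z-o[2])/d[2]-BASE)*1e3
L=[];Rr=[]
for v in list(range(190,280,10))+list(range(300,360,10)):
    gr=np.gradient(cv2.GaussianBlur(img[v-3:v+4],(0,0),2).mean(0));
    l=345+np.argmax(abs(gr[345:385]));r=398+np.argmax(abs(gr[398:430]))
    L.append(g(l,v,.098));Rr.append(g(r,v,.098))
for A in(np.array(L),np.array(Rr)):
    p=np.polyfit(A[:,1],A[:,0],1);print("slope",p,"ang deg",90-np.degrees(np.arctan(p[0])),A[[0,-1]].round(1).tolist())
for n,a in {"jawL":(203,167,.094),"jawR":(575,172,.094),"top":(387,5,.098)}.items():print(n,g(*a).round(1))
```

```text
slope [-0.00726111  5.14545254] ang deg 90.41602351739084 [[4.7, 31.1, 98.0], [4.8, 74.5, 98.0]]
slope [-0.06583589 -4.06307596] ang deg 93.76668284069487 [[-6.6, 31.1, 98.0], [-6.8, 74.5, 98.0]]
jawL [46.5 25.7 94. ]
jawR [-48.6  26.9  94. ]
top [ -0.6 -10.1  98. ]
```

The bar lies at 90.0 ± 0.5° and its end is over the dish. I'll release it, lift, and go back to the tee.

carry_out --pt "0 0 0 0 0 0" --pt "0 0 0 0 0 0" --pt "0 0 0 0 0 0" --pt "0 0 0 0 0 0" --grip 0.1

```text
clock: 11.95
tool_pos: [0.5057, 0.1216, 0.0714]
orientation: [-179.9, -0.2, -8.1]
force: [0.4, -0.0, -1.3]
opening: 0.0456
gripper_force: 0.0
```

carry_out --pt "0 0 -0.03 0 0 0" --pt "0 0 -0.08 0 0 0" --pt "0 0 -0.13 0 0 0" --pt "0 0 -0.16 0 0 0" --pt "0 0 -0.16 0 0 0"

```text
clock: 12.58
tool_pos: [0.5064, 0.1221, 0.2342]
orientation: [-179.7, -0.4, -8.1]
force: [0.2, 1.0, 0.3]
opening: 0.0487
gripper_force: 0.0
```

Run:
```python
from h import *
P,R=tee_pose(.14,.908);print(P,delta(P,R).tolist())
```

```text
[ 0.57668022 -0.08639032  0.21268129] [0.0987, 0.1967, 0.0214, 0.5601, -0.282, 0.8802]
```

carry_out --pt "0.099 0.197 0.021 0.56 -0.282 0.88" --pt "0.099 0.197 0.021 0.56 -0.282 0.88" --pt "0.099 0.197 0.021 0.56 -0.282 0.88" --pt "0.099 0.197 0.021 0.56 -0.282 0.88" --pt "0.099 0.197 0.021 0.56 -0.282 0.88" --pt "0.099 0.197 0.021 0.56 -0.282 0.88" --pt "0.099 0.197 0.021 0.56 -0.282 0.88" --pt "0.099 0.197 0.021 0.56 -0.282 0.88"

```text
clock: 13.58
tool_pos: [0.5754, -0.0876, 0.2099]
orientation: [-157.1, 26.9, -54.5]
force: [-1.2, -0.4, -0.0]
opening: 0.0479
gripper_force: 0.0
```

Run:
```python
from h import *
o=telemetry.get_obs();print(o['joint_pos'])
P,R=tee_pose(-.012,.908,.013);print(P,delta(P,R).tolist())
```

```text
[-14.29843085  19.08450625   1.30961075 -35.18913285 -79.21338433
  53.23776261]
[ 0.58777609 -0.00743909  0.09881915] [-0.0015, -0.0034, 0.1375, 0.0061, -0.0007, -0.0013]
```

carry_out --pt "-0.0005 -0.0025 0.04 0.004 0 0" --pt "-0.0005 -0.0025 0.085 0.004 0 0" --pt "-0.0005 -0.0025 0.115 0.004 0 0" --pt "-0.0005 -0.0025 0.13 0.004 0 0" --pt "-0.0005 -0.0025 0.136 0.004 0 0" --pt "-0.0005 -0.0025 0.136 0.004 0 0"

```text
clock: 14.32
tool_pos: [0.5881, -0.0092, 0.1005]
orientation: [-156.8, 26.9, -54.5]
force: [-0.1, 0.3, 0.3]
opening: 0.0481
gripper_force: 0.0
```

carry_out --pt "0 0 0 0 0 0" --pt "0 0 0 0 0 0" --pt "0 0 0 0 0 0" --pt "0 0 0 0 0 0" --pt "0 0 0 0 0 0" --grip -1

```text
clock: 14.95
tool_pos: [0.5871, -0.0097, 0.0999]
orientation: [-156.9, 26.9, -54.5]
force: [-4.0, -3.8, 1.1]
opening: 0.0161
gripper_force: 30.0
```

Run:
```python
from h import *
o=telemetry.get_obs();print(o['moment'])
P,R=tee_pose(-.012,0,.013);print(P,delta(P,R).tolist())
```

```text
[-2.60329365  1.30175758  0.61889271]
[ 0.58777609 -0.00743909  0.09881915] [-0.0008, -0.0011, 0.0022, 0.0018, 0.0004, -0.9105]
```

carry_out --pt "0 0 -0.001 0 0 -0.12" --pt "0 0 -0.001 0 0 -0.27" --pt "0 0 -0.001 0 0 -0.42" --pt "0 0 -0.001 0 0 -0.57" --pt "0 0 -0.001 0 0 -0.72" --pt "0 0 -0.001 0 0 -0.85" --pt "0 0 -0.001 0 0 -0.92" --pt "0 0 -0.001 0 0 -0.92"

```text
clock: 15.95
tool_pos: [0.5877, -0.008, 0.0995]
orientation: [-144.9, -0.2, -7.6]
force: [3.2, 5.8, -9.8]
opening: 0.0135
gripper_force: 60.9
```

carry_out --pt "0 0 0.003 0 0 0" --pt "0 0 0.006 0 0 0" --pt "0 0 0.009 0 0 0" --pt "0 0 0.012 0 0 0" --pt "0 0 0.014 0 0 0" --pt "0 0 0.014 0 0 0"

```text
clock: 16.7
tool_pos: [0.589, -0.0024, 0.0912]
orientation: [-145.1, -0.4, -7.5]
force: [-5.9, -5.6, 13.4]
opening: 0.0137
gripper_force: 62.6
```

Run:
```python
from h import *
o=telemetry.get_obs();print(o['force'],o['moment'])
P,R=tee_pose(-.012,0,0);print(P,delta(P,R).tolist())
```

```text
[-5.88107411 -5.62141091 13.37627543] [-0.48506938  1.68806901  0.81609194]
[ 5.88813837e-01 -5.51628152e-05  8.81701755e-02] [-0.0005, -0.0002, 0.0039, 0.0009, -0.0005, 0.0114]
```

The plunger appears to be home or nearly so (about 1–2 mm by the tool travel, pushing against a stop). I'll release, back off and look.

carry_out --pt "0 0 -0.002 0 0 0" --pt "0 0 -0.002 0 0 0"

```text
clock: 16.95
tool_pos: [0.5887, -0.0025, 0.0913]
orientation: [-145.0, -0.3, -7.5]
force: [-1.1, 0.7, 3.6]
opening: 0.014
gripper_force: 61.9
```

carry_out --pt "0 0 0 0 0 0" --pt "0 0 0 0 0 0" --pt "0 0 0 0 0 0" --pt "0 0 0 0 0 0" --pt "0 0 0 0 0 0" --grip 0.1

```text
clock: 17.58
tool_pos: [0.5885, -0.0028, 0.0908]
orientation: [-145.0, -0.3, -7.5]
force: [0.1, -0.1, -0.3]
opening: 0.0475
gripper_force: 0.0
```

carry_out --pt "0 0 -0.03 0 0 0" --pt "0 0 -0.08 0 0 0" --pt "0 0 -0.12 0 0 0" --pt "0 0 -0.148 0 0 0" --pt "0 0 -0.148 0 0 0" --pt "0 0 -0.148 0 0 0"

```text
clock: 18.32
tool_pos: [0.5765, -0.0864, 0.2117]
orientation: [-145.0, -0.3, -7.6]
force: [0.0, -0.4, -0.2]
opening: 0.0481
gripper_force: 0.0
```

Run:
```python
from h import *
import cv2
o=telemetry.get_obs();print(o['tool_pos'],o['orientation'])
T=np.eye(4);T[:3,:3]=Ro.from_euler('xyz',o['orientation'],degrees=True).as_matrix();T[:3,3]=o['tool_pos']
a=viewer.snapshot("wrist")
c=viewer.camera_info("wrist");E=T@c["tool_from_camera"]
x0,y0,s=130,100,4
b=cv2.resize(a[y0:y0+140,x0:x0+190][...,::-1],None,fx=s,fy=s,interpolation=cv2.INTER_CUBIC)
cv2.imwrite("pics/w6.png",b);cv2.imwrite("pics/w6full.png",a[...,::-1])
P=lambda p:(lambda q:((q[:2]/q[2]-[x0,y0])*s).round(1))(c["intrinsics"]@(E[:3,:3].T@(bw(p)-E[:3,3])))
for pull in (0,.008,.013):
  for e in (-.032,0,.032): print(pull,e,P(np.array([-.116,0,.098])+AX*(.009+pull)+[0,e,0]))
```

```text
[ 0.57651767 -0.08644514  0.21170258] [-145.01203266   -0.26278031   -7.55115324]
0 -0.032 [478.8 199.8]
0 0 [477.5 339.8]
0 0.032 [476.3 471.1]
0.008 -0.032 [478.8 206.4]
0.008 0 [477.4 349.8]
0.008 0.032 [476.2 484.1]
0.013 -0.032 [478.7 210.7]
0.013 0 [477.4 356.3]
0.013 0.032 [476.1 492.6]
```

View pics/w6.png

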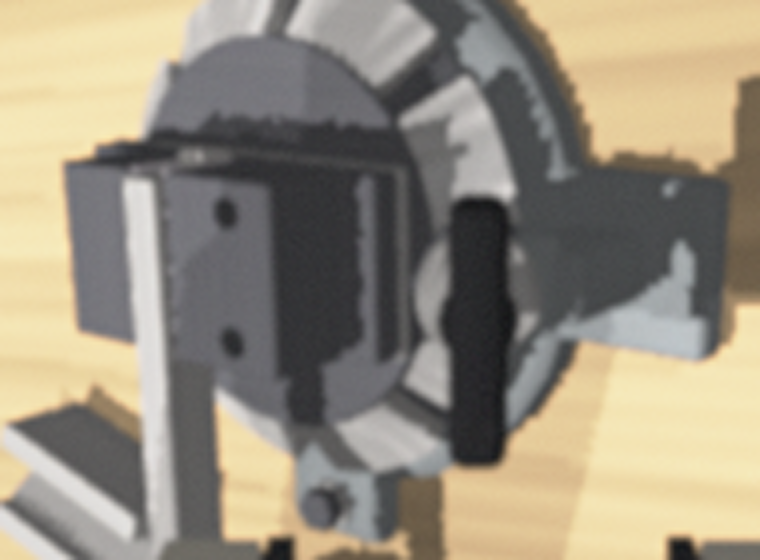

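The tee is aligned, and its 269 px span matches home (271) rather than on-the-rim (278). I'll check more precisely against the first image taken at home.

Run:
```python
from h import *
import cv2
from scipy.optimize import least_squares
c=viewer.camera_info("wrist")
T1=np.load("w1.npy");T6=np.eye(4);T6[:3,:3]=Ro.from_euler('xyz',[-145.01203266,-.26278031,-7.55115324],degrees=True).as_matrix();T6[:3,3]=[.57651767,-.08644514,.21170258]
i1=cv2.resize(cv2.imread("pics/w1.png",0),(512,384),interpolation=cv2.INTER_AREA);i6=cv2.imread("pics/w6full.png",0)
def edge(p,dirn,lo,hi): # half-level crossing along profile
    v=p[lo:hi].astype(float);h=45;k=[i for i in range(len(v)-1) if (v[i]-h)*(v[i+1]-h)<0]
    i=k[0] if dirn<0 else k[-1];return lo+i+(h-v[i])/(v[i+1]-v[i])
for nm,im,T in(("w1",i1,T1),("w6",i6,T6)):
    col=im[:,250:254].mean(1)
    t=edge(col,-1,140,165);b=edge(col,1,205,225)
    row=im[200:206].mean(0);l=edge(row,-1,238,252);r=edge(row,1,250,266)
    E=T@c["tool_from_camera"]
    for pull in(0,.002,.008,.013):
        y=[]
        for e in(-.032,.032):
            q=c["intrinsics"]@(E[:3,:3].T@(bw(np.array([-.116,0,.098])+AX*(.009+pull)+[0,e,0])-E[:3,3]));y.append(q[1]/q[2])
        print(nm,"meas",round(t,2),round(b,2),"len",round(b-t,2),"width",round(r-l,2),"pull",pull,"pred len",round(y[1]-y[0],2))
```

```text
w1 meas 148.38 213.75 len 65.36 width 11.28 pull 0 pred len 68.25
w1 meas 148.38 213.75 len 65.36 width 11.28 pull 0.002 pred len 68.65
w1 meas 148.38 213.75 len 65.36 width 11.28 pull 0.008 pred len 69.88
w1 meas 148.38 213.75 len 65.36 width 11.28 pull 0.013 pred len 70.94
w6 meas 149.8 214.65 len 64.85 width 11.47 pull 0 pred len 67.82
w6 meas 149.8 214.65 len 64.85 width 11.47 pull 0.002 pred len 68.21
w6 meas 149.8 214.65 len 64.85 width 11.47 pull 0.008 pred len 69.43
w6 meas 149.8 214.65 len 64.85 width 11.47 pull 0.013 pred len 70.47
```

The measured-to-predicted length ratio matches the original home state (0.956 against 0.958), so the plunger is fully home. I'll hand it in.

```bash
python3 -c "
from plant import workorder
print(workorder.close_job())"
```

```text
the job is handed in; nothing more can be done
None
```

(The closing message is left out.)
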